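# Make up two pump repair kits

## Task

Make up the two repair kits from the parts lying on the bench. The flat green tray gets the wide steel bearing in its larger pocket and the piston, standing up, in its smaller pocket; the rack gets the brass bush standing up in its square pocket, and on its sloped shelf the large flange plate with the small cover plate on top of it, both lying flat in the middle of the shelf's width, square to it, and each with an edge resting against the backstop at the foot of the slope. Let go of everything and leave it at rest.

Things in the scene. Friction and masses are not known exactly. Their poses are not given: they have to be found in the camera images.
- bearing: Wide roller bearing: plain steel ring standing on its flat face, outer diameter 62, bore 34, height 30 mm, about 0.3 kg. Origin at the centre of its underside, z up along its axis.
- piston: Pump piston: solid aluminium cylinder standing upright, diameter 40, height 55 mm, with three thin dark ring lines near its top; about 0.17 kg. Origin at the centre of its underside, z up.
- bush: Bush: small brass tube standing upright, outer diameter 34, bore 20, height 32 mm, about 0.11 kg. Origin at the centre of its underside, z up.
- flange: Flange plate: the larger square aluminium plate, 66 x 66 x 12 mm thick, lying flat, marked with a dark round spot in its middle and one near each corner (no real holes); about 0.15 kg. Origin at the centre of its underside, x and y along its edges, z up.
- cover: Cover plate: the smaller square steel plate, 46 x 46 x 12 mm thick, lying flat, with two small dark screw spots; about 0.15 kg. Origin at the centre of its underside, x and y along its edges, z up.
- tray: Flat green tray fixed on the bench, 100 (x) by 174 mm (y), two open pockets along y; walls and divider 4 mm thick, tops 13 mm above the bench, floor 3 mm thick. Origin: centre of its underside, z up. Larger pocket 92 x 92 mm inside, centre at x 0, y -37 mm; smaller pocket 92 (x) by 70 mm (y) inside, centre at x 0, y +48 mm.
- shelf: Green shelf (bare-metal backstop) of the rack, fixed, rising 20 degrees away from its backstop, which is at the low end nearest the robot. Origin midway across, where surface meets backstop face, 20 mm above the bench; x up the slope along the surface, y across, z out of the surface. Flat surface 109 mm long (x), 105 wide (y), no side walls. Backstop 6 mm thick, 27 mm out of the surface..
- bush_pocket: Square open pocket of the kit rack, green sheet metal, beside the shelf on the same dark base plate, fixed: 72 x 72 mm outside, walls 4 mm thick and 13 mm high, 64 x 64 mm inside, floor 4 mm thick. Origin at the centre of its underside, 8 mm above the bench; x and y along its walls, z up. The shelf's mid-line lies 92 mm from its centre, along its +y.
Mind the look-alikes: they are no part of the job. Of the things shaped like the bush, the brass one is meant.

How it is judged:
At the end, for the whole second after the job is handed in: Bearing, piston and bush stand flat in their own pockets; flange on the slope, cover on top, each flat (0.12 rad), square (0.2 rad), within 8 mm of the backstop and 15 mm of the mid-line; all at rest, released (y of bearing in the frame of tray between -0.055 and -0.019 m and x of bearing in the frame of tray between -0.018 and 0.018 m and z of bearing in the frame of tray between -0.002 and 0.008 m and angle between each of bearing, piston, bush's own z axis and vertical below 0.12 rad and y of piston in the frame of tray between 0.03 and 0.066 m and x of piston in the frame of tray between -0.028 and 0.028 m and z of piston in the frame of tray between -0.002 and 0.008 m and y of bush in the frame of bush_pocket between -0.018 and 0.018 m and x of bush in the frame of bush_pocket between -0.018 and 0.018 m and z of bush in the frame of bush_pocket between -0.001 and 0.009 m and x of flange in the frame of shelf between 0.029 and 0.041 m and y of flange in the frame of shelf between -0.015 and 0.015 m and z of flange in the frame of shelf between -0.005 and 0.005 m and angle between the z axis of each of flange, cover and the z axis of shelf, either way round below 0.12 rad and (angle between the x axis of flange and the x axis of shelf, either way round below 0.2 rad or angle between the x axis of flange and the y axis of shelf, either way round below 0.2 rad) and x of cover in the frame of shelf between 0.019 and 0.031 m and y of cover in the frame of shelf between -0.015 and 0.015 m and z of cover in the frame of shelf between 0.007 and 0.017 m and (angle between the x axis of cover and the x axis of shelf, either way round below 0.2 rad or angle between the x axis of cover and the y axis of shelf, either way round below 0.2 rad) and linear speed of each of bearing, piston, bush, flange, cover below 0.02 m/s); the robot touches nothing.
It also fails if it takes over 128 s, if anything falls off the work surface, if the arm or the gripper's body presses on something with over 40 N, if the wrist force passes 120 N, or if a joint passes its speed limit or range.

## Robot

A 6-joint arm with a two-finger parallel gripper is mounted at the origin on the work surface. World frame = base frame: x ahead of the robot, y to its left, z up, the work surface at z = 0. Lengths are in m, angles in rad, forces in N, time in s.
With the tool pointing down it reaches from about 0.375 to 0.825 m from the base axis. Payload 5.5 kg.
Tool frame: the origin (TCP) lies at the very end of the fingers, on their centre line; the grasp point (between the pads) lies bot.grasp_offset behind it (bot.grasp_offset is the distance from the TCP to the grasp point, in m); z points along the fingers, y is the line along which they close (so a half turn about z gives the same grasp; the last joint's range is limited). The gripper opens to 85 mm and grips with 20 to 120 N. Pads are 22 mm wide; open, the fingers measure 114 mm over their backs; the gripper's body (76 mm by 85 mm) begins 54 mm behind the grasp point. The pads swing forward as they close: fully open they stand 13 mm farther back than shut.
Start: joints at [-1.35, 0.314, -0.047, 1.21, 0, 1.571], TCP at [0.131, -0.585, 0.231] pointing down, gripper open.
Joint ranges: [-2.67, 2.67], [-0.69, 1.73], [-1.03, 1.25], [-2.08, 2.16], [-1.42, 1.45], [-3.14, 3.14]. Speed limits (rad/s): [2.39, 2.39, 3.01, 3.14, 3.14, 3.14].

## Interface

Orientations are given as [roll, pitch, yaw] about the fixed x, y, z axes, in that order (R = Rz(yaw) Ry(pitch) Rx(roll)).
In Python, from workcell import bot, effector, imaging, hand_in gives the robot as it stands. Calls block until the motion is done:
- bot.move_pose(position, orientation): joint-space move of the TCP to a pose.
- bot.move_linear(position, ori=None, v=0.15, force_limit=None): straight line of the TCP; ori=None keeps the orientation; v is the mean speed in m/s. With force_limit (N) it stops when the force on the tool has changed by that much, and returns True; else False.
- bot.movej(angles): joint-space move.
- effector.set_gripper(opening, effort=None): finger opening in m; effort is the grip in N (None keeps the last); returns when the fingers have stopped.
- bot.dwell(seconds).
- bot.solve_ik(position, orientation): joint angles nearest the present ones, or None.
- imaging.get_image(name): name is "scene" or "top" or "wrist"; returns (picture, depth): 480x640x3 uint8, red, green, blue; 480x640 float32, m along the optical axis (not along the pixel's ray), 0 where there is no reading.
- imaging.camera_info(name): a dict with "fx", "fy", "cx", "cy" (pixels), "k1" (the pictures are not rectified: a ray, as slopes to the right and down, at radius r is drawn at 1 + k1 r^2 times it, then the intrinsics apply), "R" (3x3) and "t" (3): a world point X has camera coordinates R X + t; the wrist camera has in their place "mount" (4x4, takes a point from camera to tool coordinates, whose origin is the TCP and whose axes are the flange's). Camera axes: x right, y down, z forward; pixel columns grow to the right and rows downward; lengths in m; the calibration is good to about 2 mm. A picture is of the moment at which its call begins: read the wrist's pose just before it. camera_info takes no time and is no camera call.
A pose or a line that the arm cannot do raises bot.PlanningError and nothing moves.
- hand_in(): hands the job in; it is judged then, once.
Trained networks look in the newest picture that a camera, given by its name, has taken for a name from the list of things; names that differ only in an ending like _2 or _b are one class to them, and where a whole thing is asked for, a point or a joint stands for the part that bears it (a point fixed in the world has none). Each returns a list of dicts, best first, with "conf" (0 to 1); they miss things now and then, are a little off and sometimes report something else, mostly with a low value. They report only what shows in the picture. A call takes as long as a camera call. They do not tell look-alikes from the thing itself.
- imaging.find_in(camera, query): "at" ([column, row] in pixels, amid what is visible of it).
- imaging.outline_of(camera, query): "pixels" (480x640 bool, what is visible of it) and "at" ([column, row] in pixels, amid what is visible of it).
- imaging.tip_of(camera, query): "at" ([column, row] in pixels: a listed point, or the origin of a listed thing).
Readings, each from a call of its own:
- bot.get_clock(): time.
- bot.get_qpos(): joint angles.
- bot.get_joint_vel(): joint speeds.
- bot.get_tau(): joint torques, N m.
- bot.get_tool_pos(): TCP position.
- bot.get_eef_rot(): TCP orientation.
- bot.get_contact_force(): force on the tool from outside, world axes, zero at the start.
- bot.get_moment(): the same for the moment, N m.
- bot.get_gripper_width(): finger opening in m.
- bot.get_gripper_force(): force on a finger pad.
Only numpy, scipy, OpenCV 4.12 (cv2) and the standard library are available. Lean on these libraries where they do the work, as an engineer would, in place of code of your own. Each camera call takes 0.05 s, during which the arm holds its last target. There are 200 camera calls.

## Working session

There is one attempt and no reset: what is moved stays moved. The work goes in short steps, each a Python script; the robot and the scene stay as the last script left them, time stands still between calls to the robot, and variables do not carry over. Pictures are saved under pics/ and viewed, at most 14 in all, crops included, and the job is handed in when it is done.

```bash
ls; mkdir -p pics; python3 - <<'E'
from workcell import bot, effector, imaging
import cv2, numpy as np
print(bot.get_clock(), bot.grasp_offset, bot.get_tool_pos(), bot.get_eef_rot())
for n in ("scene","top"):
    im,d=imaging.get_image(n); cv2.imwrite(f"pics/{n}0.png",im[:,:,::-1]); np.save(f"pics/{n}0.npy",d)
    print(n,imaging.camera_info(n))
    for q in ["bearing","piston","bush","flange","cover","tray","shelf","bush_pocket"]:
        print(q,[(np.round(r["at"]).tolist(),round(r["conf"],2)) for r in imaging.find_in(n,q)],[(np.round(r["at"]).tolist(),round(r["conf"],2)) for r in imaging.tip_of(n,q)][:3])
print(imaging.camera_info("wrist"))
E
```

```text
pics
0.0 0.0187 [ 0.1312704  -0.58484943  0.23041443] [-3.13984209e+00 -1.94452388e-05  2.20765785e-01]
scene {'fx': 449.9198622601322, 'fy': 449.9198622601322, 'cx': 318.10640796630645, 'cy': 227.8460096442684, 'k1': -0.030977558320252806, 'R': array([[ 0.29955799,  0.95405739,  0.006285  ],
       [ 0.53596476, -0.16282679, -0.82838953],
       [-0.78930779,  0.25151924, -0.56011721]]), 't': array([-0.1416813 , -0.24517418,  1.34543325])}
bearing [([254.0, 234.0], 0.89)] [([256.0, 240.0], 0.86)]
piston [([379.0, 205.0], 0.67)] [([377.0, 218.0], 0.69)]
bush [([328.0, 238.0], 0.79), ([320.0, 221.0], 0.65), ([309.0, 205.0], 0.65), ([256.0, 235.0], 0.5)] [([327.0, 249.0], 0.85), ([310.0, 213.0], 0.46)]
flange [([414.0, 270.0], 0.73)] [([416.0, 272.0], 0.84)]
cover [([347.0, 274.0], 0.95)] [([347.0, 277.0], 0.92)]
tray [] [([466.0, 217.0], 0.81)]
shelf [([172.0, 254.0], 0.94)] [([174.0, 252.0], 0.83)]
bush_pocket [([122.0, 275.0], 0.83)] [([122.0, 278.0], 0.74)]
top {'fx': 512.636439240064, 'fy': 512.636439240064, 'cx': 316.2503193863676, 'cy': 242.59344053847644, 'k1': -0.0656313649740
[... 562 characters left out ...]
ay [([185.0, 247.0], 0.97)] [([187.0, 246.0], 0.87)]
shelf [([456.0, 236.0], 0.62)] [([455.0, 252.0], 0.57), ([494.0, 237.0], 0.44)]
bush_pocket [([493.0, 237.0], 0.95), ([264.0, 266.0], 0.62)] [([494.0, 236.0], 0.95)]
{'fx': 371.2207270155742, 'fy': 371.2207270155742, 'cx': 319.64879578232166, 'cy': 235.6937861536101, 'k1': -0.059523115623746334, 'mount': array([[ 9.69721658e-04, -9.53316675e-01, -3.01970822e-01,
         7.70469961e-02],
       [ 9.99999512e-01,  8.67002142e-04,  4.74196760e-04,
         1.14968121e-03],
       [-1.90250328e-04, -3.01971135e-01,  9.53317050e-01,
        -1.42739482e-01],
       [ 0.00000000e+00,  0.00000000e+00,  0.00000000e+00,
         1.00000000e+00]])}
```

View pics/scene0.png

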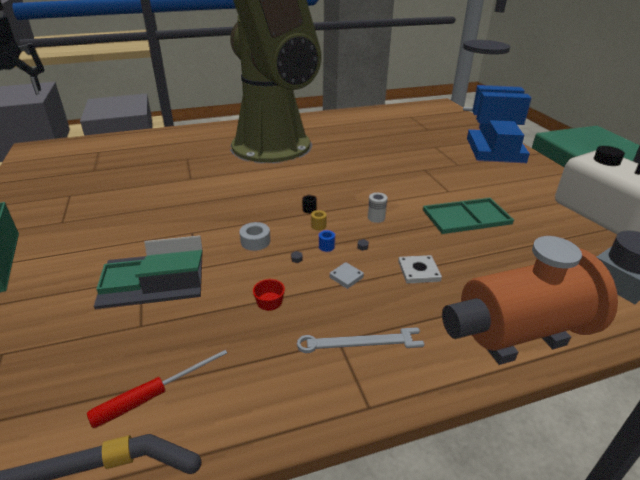

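View pics/top0.png

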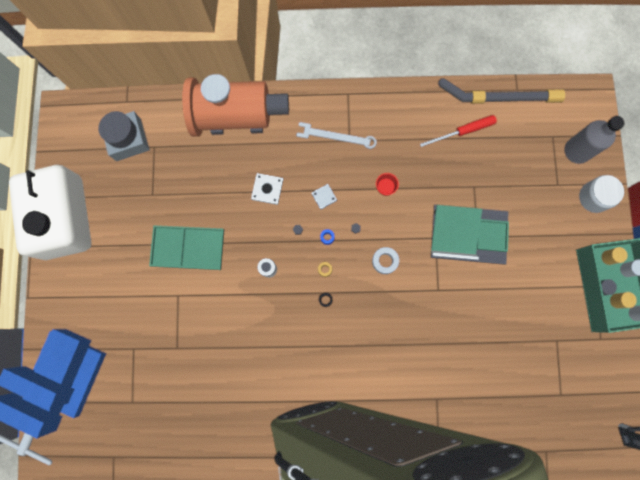

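Bush look-alikes in the top view are blue (326,237), brass (325,268) and black (325,299). I choose brass. The bearing is at (386,260), the piston (266,267), the flange (267,188), the cover (323,196), the tray (187,247), and the rack (470,235) with its shelf on the left and pocket on the right. The small dark discs and the red cup are clutter.

```bash
cat > h.py <<'E'
from workcell import bot, effector, imaging, hand_in
import cv2, numpy as np
from scipy.spatial.transform import Rotation as Ro
def snap(n, tag=None):
    """picture, depth, camera-to-world 4x4, info"""
    c=imaging.camera_info(n); T=np.eye(4)
    if n=="wrist":
        W=np.eye(4); W[:3,:3]=Ro.from_euler("xyz",bot.get_eef_rot()).as_matrix(); W[:3,3]=bot.get_tool_pos(); T=W@c["mount"]
    else:
        T[:3,:3]=c["R"].T; T[:3,3]=-c["R"].T@c["t"]
    im,d=imaging.get_image(n)
    if tag: cv2.imwrite(f"pics/{tag}.png",im[:,:,::-1])
    return im,d,T,c
def rays(px,c):
    K=np.array([[c["fx"],0,c["cx"]],[0,c["fy"],c["cy"]],[0,0,1]])
    p=cv2.undistortPoints(np.float64(px).reshape(-1,1,2),K,np.array([c["k1"],0,0,0]))[:,0]
    return np.c_[p,np.ones(len(p))]
def on_plane(px,T,c,z):
    r=rays(px,c)@T[:3,:3].T; o=T[:3,3]
    return o+r*((z-o[2])/r[:,2])[:,None]
def cloud(mask,d,T,c):
    v,u=np.nonzero(mask&(d>0)); r=rays(np.c_[u,v],c)*d[v,u][:,None]
    return r@T[:3,:3].T+T[:3,3]
DOWN=lambda yaw:[np.pi,0,yaw]
E
python3 - <<'E'
from h import *
np.set_printoptions(precision=4,suppress=True)
im,d,T,c=snap("top")
for n,p,z in [("bearing",(386,260),.03),("piston",(266,267),.055),("brass",(325,268),.032),("blue",(326,237),.032),("black",(325,299),.032),("flange",(267,188),.012),("cover",(323,196),.012),("tray",(187,247),.01),("shelf",(456,232),.04),("pocket",(493,236),.012)]:
    m=np.zeros(d.shape,bool); m[p[1]-2:p[1]+3,p[0]-2:p[0]+3]=1
    print(n,on_plane([p],T,c,z)[0],cloud(m,d,T,c).mean(0))
bot.move_pose([.45,.06,.30],DOWN(0)); print(bot.get_clock(),bot.get_qpos())
im,d,T,c=snap("wrist","w1")
for q in ["bearing","piston","bush","flange","cover","tray","shelf","bush_pocket"]:
    for r in imaging.outline_of("wrist",q):
        P=cloud(r["pixels"],d,T,c)
        print(q,round(r["conf"],2),np.round(r["at"]),len(P), np.percentile(P,[5,50,95],axis=0).tolist() if len(P) else 0)
E
```

```text
bearing [ 0.4732 -0.1372  0.03  ] [ 0.4769 -0.1406 -0.001 ]
piston [0.46   0.1411 0.055 ] [0.46   0.1411 0.0553]
brass [0.4573 0.0058 0.032 ] [0.4607 0.0061 0.0001]
blue [0.5306 0.0019 0.032 ] [0.5356 0.0022 0.0021]
black [0.3852 0.0073 0.032 ] [0.3867 0.0077 0.0003]
flange [0.6586 0.1436 0.012 ] [0.6586 0.1436 0.0122]
cover [0.635  0.0072 0.012 ] [0.6351 0.0073 0.0115]
tray [0.5175 0.3391 0.01  ] [0.5185 0.341  0.0034]
shelf [ 0.5342 -0.3022  0.04  ] [ 0.5349 -0.3033  0.0358]
pocket [ 0.5273 -0.3974  0.012 ] [ 0.5273 -0.3974  0.0118]
5.5417 [ 0.1322  0.0167 -0.246   1.3081 -0.     -3.0089]
bearing 0.83 [499. 170.] 2415 [[0.4497147960852771, -0.1623806837326854, 0.005139936826864128], [0.47555363970400616, -0.13546547391618063, 0.029451628488286252], [0.5005116927293292, -0.10854419734302052, 0.031207319860828475]]
bearing 0.33 [371.  18.] 1839 [[0.6106253851876269, -0.019372311909636203, 0.00504348941133656], [0.6306249536162627, 0.0051346777434206, 0.012024162587777776], [0.6460340271597945, 0.027895823664002464, 0.013508047797850408]]
piston 0.92 [246. 180.] 1384 [[0.4456438122416
[... 1954 characters left out ...]
56389, 0.013443844343050598]]
tray 0.87 [ 81. 132.] 13068 [[0.4719022439115946, 0.2566290106168012, 0.0017999403888535048], [0.5187788941298883, 0.3394032398608482, 0.0034489015927264555], [0.562579625914438, 0.4212098271885529, 0.013435804388407085]]
tray 0.19 [371.  20.] 1754 [[0.6114397656336272, -0.01813288769068899, 0.009932590782090326], [0.630615559464283, 0.0054589782672918065, 0.01207830766779966], [0.6459226022311723, 0.027058975398389466, 0.013540162367416684]]
shelf 0.6 [621. 128.] 4141 [[0.48296376410935016, -0.3021846774643356, 0.020986982245184416], [0.5204475896332501, -0.26881414263412734, 0.03362526574843144], [0.5805488068919693, -0.24915475466360654, 0.05050803298056872]]
```

View pics/w1.png

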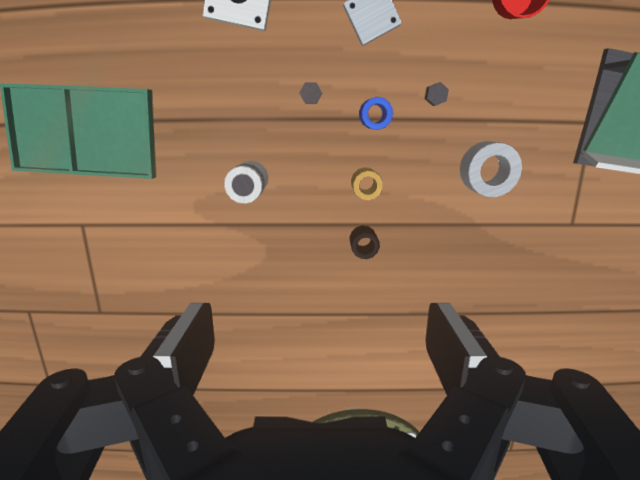

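The picture shows brass bush at (367,184), blue at (376,113), black at (364,242), bearing at (492,168), piston at (245,184), tray at (80,131), and the flange and cover cut off at the top edge. The wrist depth agrees with the known heights (0.030, 0.055, 0.032, 0.012). Next is a wider view that includes the rack.

```bash
cat >> h.py <<'E'
def circle(P,zmin):
    Q=P[P[:,2]>zmin]; (x,y),r=cv2.minEnclosingCircle(np.float32(Q[:,:2]*1000)); return np.round([x,y,r],1), np.round(np.median(Q,0)*1000,1)
def rect(P,lo,hi):
    Q=P[(P[:,2]>lo)&(P[:,2]<hi)]
    (x,y),(w,h),a=cv2.minAreaRect(np.float32(Q[:,:2]*1000)); return np.round([x,y,w,h,a],1), np.round(np.median(Q,0)*1000,1)
def outlines(cam,q,d,T,c,er=0):
    for r in imaging.outline_of(cam,q):
        m=r["pixels"]
        if er: m=cv2.erode(m.astype(np.uint8),np.ones((3,3)),iterations=er)>0
        P=cloud(m,d,T,c)
        if len(P)>50: yield r,P
R_=dict(bearing=("c",.025),piston=("c",.05),bush=("c",.027),flange=("r",.009,.016),cover=("r",.009,.016),tray=("r",-.002,.017),bush_pocket=("r",.016,.025))
def survey(cam,d,T,c,names=R_):
    for q in names:
        for r,P in outlines(cam,q,d,T,c):
            k=R_[q]
            try: print(q,round(r["conf"],2),np.round(r["at"]),*(circle(P,k[1]) if k[0]=="c" else rect(P,*k[1:])))
            except Exception as e: print(q,"bad",r["at"])
E
python3 - <<'E'
from h import *
im,d,T,c=snap("wrist"); survey("wrist",d,T,c,["bearing","piston","bush","tray"])
bot.move_pose([.52,-.12,.35],DOWN(np.pi)); print(bot.get_clock(),bot.get_qpos())
im,d,T,c=snap("wrist","w2"); np.savez("w2.npz",d=d,T=T,im=im)
survey("wrist",d,T,c)
for r,P in outlines("wrist","shelf",d,T,c):
    print("shelf",r["conf"],r["at"],len(P)); np.save("shelfP.npy",P); break
E
```

```text
bearing 0.74 [501. 172.] [ 474.2 -137.3   31.2] [ 475.  -135.8   30. ]
piston 0.58 [244. 184.] [461.4 139.8  19.9] [461.7 139.1  55.1]
bush 0.95 [372. 186.] [456.7   5.1  16.8] [457.7   5.4  31.8]
bush 0.89 [369. 245.] [385.6   5.4  16.7] [387.3   4.9  31.8]
bush 0.71 [382. 114.] [533.5  -1.7  16.5] [533.4  -1.1  31.9]
bush 0.51 [621. 130.] [ 536.8 -279.9   65.3] [ 534.2 -267.3   38.3]
tray 0.85 [ 82. 133.] [516.5 345.6 189.5 105.4  85.9] [519.  339.4   3.4]
8.6083 [-2.26546091e-01  1.67092742e-01  3.23913009e-02  1.43619899e+00
  5.14708666e-05 -2.27100037e-01]
bearing 0.92 [304. 157.] [ 473.4 -138.3   30.7] [ 472.3 -138.7   30. ]
piston 0.65 [533. 140.] [461.1 139.2  20.7] [460.6 137.9  55.1]
bush 0.81 [414. 191.] [532.8  -2.2  16.9] [532.2  -2.7  31.6]
bush 0.78 [430.  69.] [384.8   4.2  17.1] [384.2   4.3  31.8]
bush 0.6 [428. 136.] [455.9   3.8  16.8] [456.    2.5  31.7]
flange 0.74 [504. 278.] [658.1 142.7  67.3  65.9  77.1] [656.4 141.5  12.2]
cover 0.59 [409. 264.] [634.5   3.3  47.   45.2  27.9] [633.6   2.8  12.1]
tray 0.87 [617. 183.] [515.4 293.7  87.9 104.4  86.8] [518.3 284.5   3.4]
tray 0.27 [106. 186.] [ 529.9 -406.9   81.4   77.    82.6] [ 527.6 -401.3   12.3]
bush_pocket 0.81 [107. 184.] [ 528.8 -398.    71.9   72.9   82.8] [ 515.9 -417.5   20.8]
shelf 0.65 [172.4, 196.0] 8216
```

View pics/w2.png

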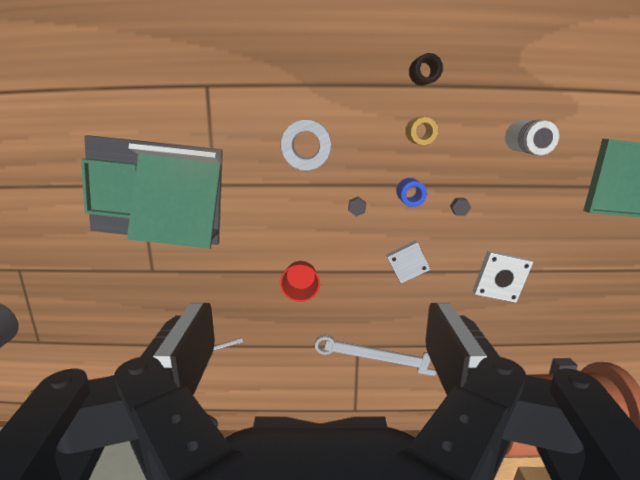

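The wide view shows brass at (425,131), blue at (412,193) and black at (426,69). It also shows the rack at left, with the pocket at (107,184), the shelf at (172,196) and the backstop at (172,150). I fit the shelf and tray frames from the cloud and check the bush in a crop.

```bash
python3 - <<'E'
from h import *
np.set_printoptions(precision=4,suppress=True)
z=np.load("w2.npz"); c=imaging.camera_info("wrist"); d,T,im=z["d"],z["T"],z["im"]
cv2.imwrite("pics/crop.png",cv2.resize(im[40:230,370:560],None,fx=3,fy=3)[:,:,::-1])
P=cloud(np.ones(d.shape,bool),d,T,c); hsv=cv2.cvtColor(im,cv2.COLOR_RGB2HSV)
g=(hsv[...,0]>60)&(hsv[...,0]<100)&(hsv[...,1]>80)
G=cloud(g,d,T,c)
a=-np.radians(7.2); X=np.array([np.cos(a),np.sin(a)]); Y=np.array([-X[1],X[0]])
S=G[(abs(G[:,1]+.31)<.12)&(abs(G[:,0]-.54)<.1)]
S=S[(S[:,:2]-[.5288,-.398])@Y>.036]   # shelf only
for _ in range(4):
    m=S.mean(0); n=np.linalg.svd(S-m,full_matrices=False)[2][2]; n*=np.sign(n[2]); S=S[abs((S-m)@n)<.002] if len(S)>500 else S
sl=np.degrees(np.arccos(n[2])); yaw=np.degrees(np.arctan2(-n[1],-n[0]))
print("shelf n",n,"slope",sl,"yaw",yaw,len(S))
r=cv2.minAreaRect(np.float32(S[:,:2]*1000)); print(r)
# extents along rack axes
psi=a; xs=np.array([np.cos(psi)*np.cos(np.radians(20)),np.sin(psi)*np.cos(np.radians(20)),np.sin(np.radians(20))])
# surface at z=.02 line: foot
u=S[:,:2]@X; print("foot x by z", np.percentile((S[:,2]-.02)/np.tan(np.radians(20))-u,[5,50,95]), "u range",np.percentile(u,[.5,99.5]), "v range",np.percentile(S[:,:2]@Y,[.5,50,99.5]),"z",np.percentile(S[:,2],[.5,99.5]))
print("pocket centre u,v",np.array([.5288,-.398])@np.c_[X,Y])
# tray
bot.move_pose([.5,.10,.33],DOWN(np.pi)); im,d,T,c=snap("wrist","w3"); np.savez("w3.npz",d=d,T=T,im=im)
hsv=cv2.cvtColor(im,cv2.COLOR_RGB2HSV); g=(hsv[...,0]>60)&(hsv[...,0]<100)&(hsv[...,1]>80)
G=cloud(g,d,T,c); G=G[(abs(G[:,1]-.34)<.12)&(abs(G[:,0]-.52)<.1)&(G[:,2]>.010)&(G[:,2]<.016)]
print("tray",cv2.minAreaRect(np.float32(G[:,:2]*1000)),len(G)); np.save("trayG.npy",G)
survey("wrist",d,T,c,["bearing","piston","bush","flange","cover"]); print(bot.get_clock())
E
```

```text
shelf n [-0.3403  0.0387  0.9395] slope 20.030965355462435 yaw -6.480354485437473 5905
((540.7693481445312, -305.82501220703125), (105.98070526123047, 100.77494812011719), 83.25727081298828)
foot x by z [-0.5267 -0.5227 -0.5187] u range [0.526  0.6244] v range [-0.2876 -0.2405 -0.1834] z [0.0208 0.0574]
pocket centre u,v [ 0.5745 -0.3286]
tray ((517.3140869140625, 339.3448791503906), (173.76280212402344, 98.61746978759766), 86.02779388427734) 1064
bearing 0.62 [123. 165.] [ 474.1 -137.9   31.6] [ 472.8 -135.9   30. ]
bearing 0.41 [356. 153.] [460.9 139.5  20.1] [460.1 139.   55.2]
piston 0.83 [357. 152.] [460.7 140.   19.8] [460.5 139.6  55.2]
bush 0.95 [238. 151.] [456.3   5.5  17.1] [455.7   5.3  31.9]
bush 0.85 [233.  86.] [385.3   5.4  16.8] [385.4   6.   31.8]
bush 0.75 [237. 210.] [533.1  -2.1  16.7] [532.7  -1.2  31.7]
bush 0.39 [505. 196.] [0. 0. 0.] [nan nan nan]
flange 0.83 [350. 295.] [658.1 142.9  66.5  67.1  77.4] [656.1 142.5  12.2]
cover 0.95 [252. 282.] [634.6   3.6  46.4  45.6  27.8] [633.7   3.9  12.1]
10.25
  return _methods._mean(a, axis=axis, dtype=dtype,
  ret = um.true_divide(
```

View pics/crop.png

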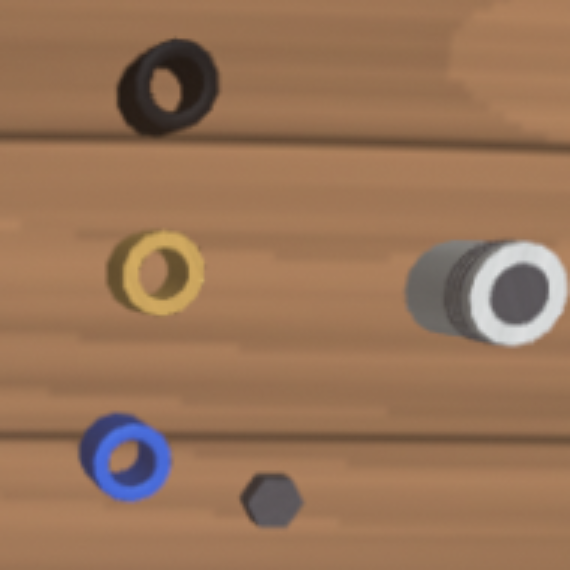

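The crop confirms the brass bush (crop pixel 160,272), with blue and black either side of it, and the piston standing with its rings at right. The fitted frames agree: slope 20.0°, tray 173.8 x 98.6, pocket 72 x 73. I start with the piston and then the bearing.

```bash
cat >> h.py <<'E'
def back(w): return .0758*(1-np.sqrt(1-(w/2/.0758)**2))   # finger tips stand this far behind the TCP at opening w
def pick(x,y,yaw,tip,w,op,effort=40,up=.15):
    effector.set_gripper(op,effort); bot.move_pose([x,y,.11],DOWN(yaw))
    hit=bot.move_linear([x,y,tip-back(w)],v=.12,force_limit=12)
    p=bot.get_tool_pos(); effector.set_gripper(max(w-.02,0),effort)
    print("pick hit",hit,"z",p[2],"w",bot.get_gripper_width(),"F",bot.get_gripper_force())
    bot.move_linear([x,y,up],v=.2)
    print("held w",bot.get_gripper_width(),"F",bot.get_gripper_force(),"t",bot.get_clock())
def place(x,y,yaw,tip,w,floor,op,hi=.15):
    """tip: tip height above the part's underside at the pick; floor: height to set it on"""
    z=floor+tip-back(w)
    bot.move_pose([x,y,hi],DOWN(yaw)); bot.move_linear([x,y,z+.012],v=.15)
    hit=bot.move_linear([x,y,z-.002],v=.03,force_limit=5); p=bot.get_tool_pos()
    effector.set_gripper(op); bot.move_linear([x,y,hi],v=.2)
    print("place hit",hit,"dz",p[2]-z,"t",bot.get_clock())
A=lambda deg:np.pi+np.radians(deg)
E
python3 - <<'E'
from h import *
pick(.461,.1395,A(0),.020,.040,.070)
place(.5206,.3872,A(-4),.020,.040,.003,.060)
pick(.4738,-.138,A(0),.015,.062,.080)
place(.5147,.3024,A(-4),.015,.062,.003,.076)
bot.move_pose([.5,.25,.3],DOWN(A(0)))
im,d,T,c=snap("wrist","w4"); survey("wrist",d,T,c,["piston","bearing","flange","cover"]); print(bot.get_clock())
E
```

```text
pick hit False z 0.018023152508836564 w 0.03878650914459436 F 39.82706844806671
held w 0.03919848437684539 F 40.4638534784317 t 13.5917
place hit True dz 0.0006121249017291483 t 17.0833
pick hit False z 0.008919284814509935 w 0.060065820032380424 F 42.14509069919586
held w 0.06001828258833696 F 44.08470505848527 t 21.525
place hit True dz 0.0012974820318333337 t 25.7083
piston 0.58 [443. 211.] [519.2 386.1  20.6] [518.3 384.8  58.1]
bearing 0.85 [372. 210.] [513.5 301.5  31. ] [511.9 301.1  32.9]
flange 0.79 [244. 304.] [658.6 142.9  65.3  67.2  77.5] [652.7 149.1  12.3]
cover 0.78 [132. 291.] [634.5   4.   45.7  49.   25.4] [633.8   4.6  12.2]
26.6417
```

View pics/w4.png

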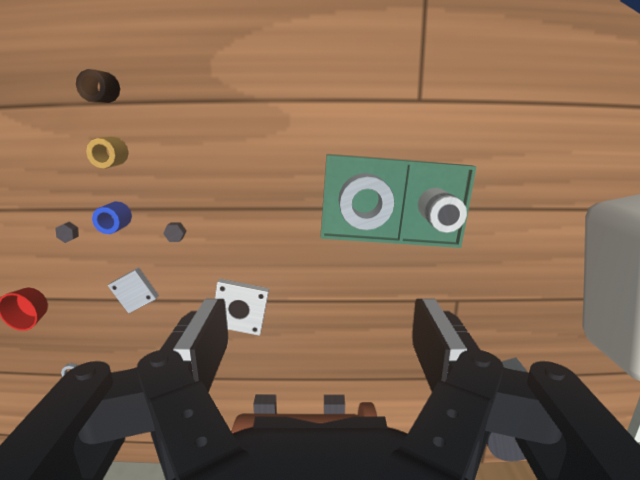

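The bearing (367,202) and piston (447,213) stand centred in their pockets. Next is the bush, gripped along the rack's x so the fingers clear the shelf's side, and then I pick the flange.

```bash
python3 - <<'E'
from h import *
pick(.4565,.005,np.pi/2,.014,.034,.050,30)
place(.5288,-.398,np.pi/2-np.radians(7),.014,.034,.012,.048)
pick(.658,.1428,A(-12.7),.002,.066,.075,40)
print(bot.get_qpos())
E
```

```text
pick hit False z 0.012629937201190513 w 0.032956650522105516 F 29.603697415441275
held w 0.033237228584515534 F 29.952813908457756 t 30.3
place hit True dz 0.0010623140733644794 t 34.2083
pick hit False z -0.004654551226100211 w 0.06468524534617964 F 45.631277561187744
held w 0.06435829912629148 F 44.89707112312317 t 38.8833
[2.13710643e-01 4.90876860e-01 2.25506856e-02 1.10491961e+00
 5.36336682e-06 4.35370135e-01]
```

```bash
cat >> h.py <<'E'
def shelf(yawdeg=-6.9):
    Z=Ro.from_euler("z",yawdeg,degrees=True); S=(Z*Ro.from_euler("y",-20,degrees=True)).as_matrix()
    O=np.array([.4893,-.2997,.020]); tool=Ro.from_matrix(np.c_[-S[:,0],S[:,1],-S[:,2]]).as_euler("xyz")
    return O,S,tool
def shelf_place(x,base,hp,op,y=0):
    """x: part's centre when against the stop; base: height it rests on; hp: TCP height over the part's underside"""
    O,S,tool=shelf(); at=lambda x,h:(O+S@[x,y,h+base+hp]).tolist()
    bot.move_pose(at(x+.008,.09),tool); bot.move_linear(at(x+.008,.010),v=.12)
    h1=bot.move_linear(at(x+.008,-.003),v=.02,force_limit=4)
    loc=S.T@(np.array(bot.get_tool_pos())-O); h=loc[2]-base-hp; print("down",h1,"x",loc,"h",h)
    h=h+.0008; bot.move_linear(at(x+.008,h),v=.02)
    h2=bot.move_linear(at(x-.007,h),v=.02,force_limit=5)
    loc=S.T@(np.array(bot.get_tool_pos())-O); print("slide",h2,loc)
    effector.set_gripper(op); bot.dwell(.2)
    here=np.array(bot.get_tool_pos()); bot.move_linear((here+S[:,2]*.09).tolist(),v=.12); print(bot.get_clock())
E
python3 - <<'E'
from h import *
O,S,tool=shelf(); print(bot.solve_ik((O+S@[.041,0,.09]).tolist(),tool),bot.solve_ik((O+S@[.03,0,-.005]).tolist(),tool))
shelf_place(.033,0,-.0047,.075)
bot.move_pose([.50,-.25,.28],DOWN(A(0)))
im,d,T,c=snap("wrist","w5"); survey("wrist",d,T,c,["bush","cover"])
for r,P in outlines("wrist","flange",d,T,c):
    L=(P-O)@S; k=(L[:,2]>.009)&(L[:,2]<.016)
    if k.sum()>100: print("flange",r["conf"],r["at"],cv2.minAreaRect(np.float32(L[k,:2]*1000)),np.median(L[k],0))
print(bot.get_clock())
E
```

```text
[-0.64109755  0.12586828 -0.62336285  0.5157321   0.17097356 -0.4942566 ] [-0.61902076  0.28587738 -0.6843607   0.29116455  0.16428878 -0.47291702]
down True x [ 0.04126428 -0.00024397 -0.00419961] h 0.0005003856955594277
slide True [ 0.03364044  0.00011109 -0.00343983]
44.05
bush 0.86 [185. 222.] [ 528.5 -397.4   16.7] [ 527.6 -396.3   43.1]
bush 0.73 [536. 220.] [533.3  -3.1  17.5] [532.5  -4.3  31.7]
bush 0.71 [566.  87.] [384.4   3.8  17.5] [385.1   3.1  31.7]
cover 0.65 [520. 299.] [634.4   3.3  47.2  47.5  27.3] [633.3   2.   12.2]
flange 0.55 [271.8, 214.4] ((32.755069732666016, -1.1721038818359375), (66.52995300292969, 66.20228576660156), 0.4571259319782257) [ 0.03328488 -0.00111113  0.0121859 ]
45.025
```

View pics/w5.png

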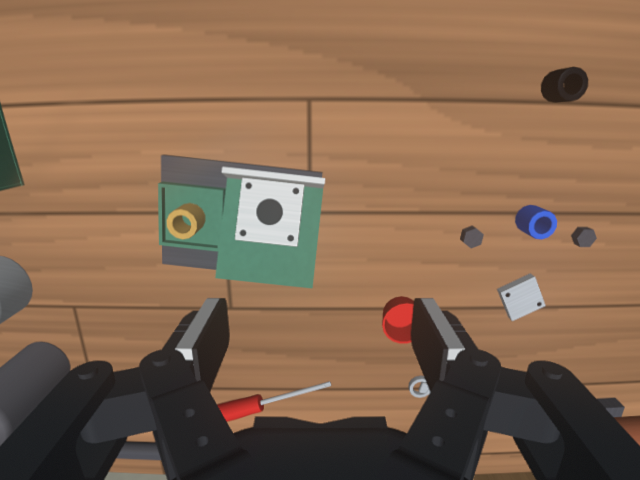

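The bush stands in its pocket at (186,221). The flange lies against the backstop at (269,212), with its centre at x 32.8 mm, y −1.2 mm and 0.5° of rotation. The cover is next.

```bash
python3 - <<'E'
from h import *
pick(.6345,.0035,A(27.7),.002,.046,.060,40)
p=.002-back(.046)+.001
shelf_place(.023,.012,p,.058)
O,S,tool=shelf()
bot.move_pose([.50,-.20,.28],DOWN(A(0)))
im,d,T,c=snap("wrist","w6")
for q,lo,hi in (("flange",.009,.016),("cover",.021,.028)):
  for r,P in outlines("wrist",q,d,T,c):
    L=(P-O)@S; k=(L[:,2]>lo)&(L[:,2]<hi)&(L[:,0]>0)
    if k.sum()>100: print(q,r["conf"],r["at"],cv2.minAreaRect(np.float32(L[k,:2]*1000)),np.median(L[k],0))
survey("wrist",d,T,c,["bush"])
print(bot.get_clock())
E
```

```text
pick hit False z -0.0006976604323812065 w 0.04501308167807912 F 42.10160315036774
held w 0.04470866033199464 F 41.27720654010773 t 48.85
down True x [ 0.03114194 -0.00017639  0.01170881] h 0.0002824999703543857
slide True [0.02269548 0.00012658 0.01239216]
53.6083
flange 0.9 [226.7, 228.4] ((33.06389617919922, -1.1390953063964844), (65.78826904296875, 66.28511047363281), 0.2929953336715698) [0.05015703 0.00425646 0.01216339]
cover 0.95 [223.0, 202.9] ((23.08275604248047, -1.1131401062011719), (45.867252349853516, 46.02225875854492), 0.6579682230949402) [ 0.0233155  -0.00030351  0.02407847]
bush 0.66 [520.  84.] [385.2   4.4  17.5] [384.6   3.3  31.7]
bush 0.64 [141. 222.] [ 529.1 -397.5   16.9] [ 528.6 -395.6   42.6]
bush 0.6 [492. 220.] [532.3  -3.1  16.9] [532.2  -4.7  31.6]
54.5833
```

View pics/w6.png

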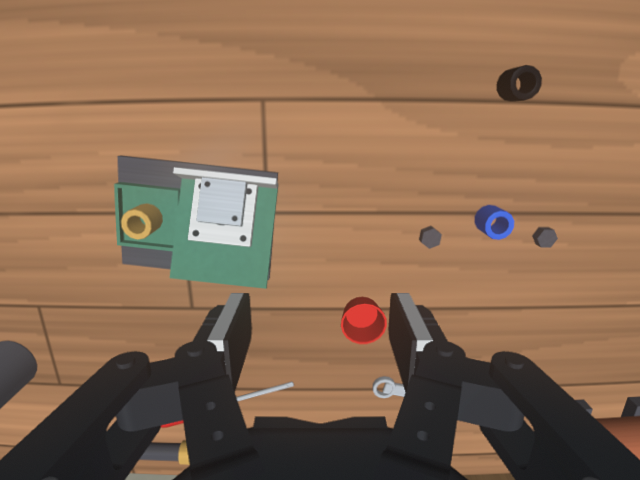

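The cover (222,202) lies on the flange against the backstop, the bush (141,222) stands in its pocket, and the gripper is clear. The clock reads 54.6 s, so I hand in.

```bash
python3 -c "
from workcell import hand_in
print(hand_in())"
```

```text
the job is handed in; nothing more can be done
None
```

I made up both kits and handed the job in at about 55 s of the 128 s allowed: the wrist-camera measurements put every part inside its limits with the gripper clear, but hand-in returned no verdict.

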